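# Half light for the dusk photo

## Robot

A 6-joint arm with a two-finger parallel gripper is mounted at the origin on the work surface; the furniture and walls round the work are solid. World frame = base frame: x ahead of the robot, y to its left, z up, the work surface at z = 0. Lengths are in mm, angles in rad, forces in N, time in s.
With the tool pointing down it reaches from about 350 to 775 mm from the base axis. Payload 7.3 kg.
Tool frame: the origin (TCP) lies midway between the tips of the shut fingers; the grasp point (between the pads) lies 19 mm behind it; z points along the fingers, y is the line along which they close (so a half turn about z gives the same grasp; the last joint's range is limited). The gripper opens to 92 mm and grips with 3 to 60 N. Pads are 19 mm wide; open, the fingers measure 130 mm over their backs; the gripper's body (75 mm by 190 mm) begins 47 mm behind the grasp point.
Start: joints at [1.091, 0.342, 1.524, -0, 1.275, -0.146], TCP at [171.995, 496.047, 226.741] pointing down, gripper open.
Joint ranges: [-2.53, 2.53], [-0.77, 2.02], [0.04, 2.7], [-1, 4.14], [0.28, 2.66], [-3.11, 3.11]. Speed limits (rad/s): [2.57, 2.57, 3.14, 3.14, 3.14, 3.14].

## Interface

Orientations are given as [roll, pitch, yaw] about the fixed x, y, z axes, in that order (R = Rz(yaw) Ry(pitch) Rx(roll)).
In Python, from plant import bot gives the robot as it stands.
- The arm moves only by the tool jog_arm, never from a script. Its arguments are lists of equal length, an entry for each row: "dp": the shift along the tool's x, y, z in m, a list of three; "twist": the turn about the tool's z in degrees. A call has 1 to 10 rows; each row shifts and turns the commanded pose from where the row before left it, along the tool's axes as they then stand; what a row does not reach is not made up. A row lasts 1/8 s, in which the tool goes at most 62.5 mm and 10.7 degrees, less where a joint would pass 70% of its speed; a pose out of reach is approached as far as the arm can. A call is refused whole if a number of a shift passes 0.0625 or a number of a turn 10.7, either way. A call with a gripper value outside its range is refused whole. "jaw" is the finger opening in m, from 0 to 0.0918, set as the call begins (left out, the last holds). The fingers move at their own pace and stop on an object; the grip force is fixed at half the most. Time passes only in rows, so rows that do not move let the fingers close. It gives the time, the measured TCP pose, the force, the opening and the grip force at its end, in the units of the state.
- bot.get_obs(): the state, without advancing time (a new reading comes with each control period).
- bot.capture(name): name is "scene" or "top" or "wrist"; returns the picture (384x512x3 uint8, blue, green, red); there is no depth.
- bot.camera_params(name): a dict with "fx", "fy", "cx", "cy" (pixels), "R" (3x3) and "t" (3): a world point X has camera coordinates R X + t. Camera axes: x right, y down, z forward; pixel columns grow to the right and rows downward; lengths in mm; the calibration is good to about 2 mm. A picture is of the moment at which its call begins: read the wrist's pose just before it. camera_params takes no time and is no camera call; for the wrist camera it gives the pose at the moment of the call.
- bot.close_job(): hands the job in; it is judged then, once.
Trained networks look in the newest picture that a camera, given by its name, has taken for a name from the list of things; names that differ only in an ending like _2 or _b are one class to them, and where a whole thing is asked for, a point or a joint stands for the part that bears it (a point fixed in the world has none). Each returns a list of dicts, best first, with "confidence" (0 to 1); they miss things now and then, are a little off and sometimes report something else, mostly with a low value. They report only what shows in the picture. A call takes as long as a camera call.
- bot.find_in(camera, label): "bbox" ([centre column, centre row, width, height] in pixels, round what is visible of it).
- bot.masks_of(camera, label): "pixels" (384x512 bool, what is visible of it) and "bbox" ([centre column, centre row, width, height] in pixels, round what is visible of it).
The state is a dict: "time": time; "joint_positions": joint angles; "dq": joint speeds; "tau": joint torques, N m; "tool_pos": TCP position; "tcp_rot": TCP orientation; "contact_force": force on the tool from outside, world axes, zero at the start; "moment": the same for the moment, N m; "grip_width": finger opening in mm; "finger_force": force on a finger pad.
Only numpy, scipy, OpenCV 4.12 (cv2) and the standard library are available. Lean on these libraries where they do the work, as an engineer would, in place of code of your own. Each camera call takes 0.05 s, during which the arm holds its last target. There are 200 camera calls.

## Task

I want to photograph the model railway at dusk with the small grey uplight box standing on the baseboard. First lower its raised hinged diffuser frame gently all the way down onto the box, without letting it slam; then slide the red grip of the spring-loaded lamp shutter along its slot to the half mark (the long red line), never beyond three quarters of its travel, and hold it there steadily against the spring. Finish still holding the shutter at half, without letting go, and leave the shunter, the coal wagon and the little tree where they are.

Things in the scene. Friction and masses are not known exactly. Their poses are not given: they have to be found in the camera images.
- lamp_box: grey uplight box, fixed; origin at its underside. In its frame (mm) it spans x -70..70, y -145..125, flat top deck at z 65. At +y a lamp window, 70 x 60, centre y 55, covered by the dark shutter; at -y a slot along y for the shutter grip, beside it painted marks: short white at y -60 (shut) and y -120 (fully open), long red at y -90 (half).
- lamp_cover (a joint): angle (rad) of the diffuser frame: black, 120 mm wide, frosted pane, hinged along the box's x at its +y end. 0 = fully down on its stop, flat on the deck; starts raised at 0.9 to 1.35, free edge up; 1.6 is its limit. A friction hinge (0.12 N m, about 1 N at the free edge) keeps it at any angle: push it down on its outer (upper) face all the way.
- cover_hinge (a point): point on the hinge axis of the diffuser frame, middle of its width; at x 0, y 120, z 66 mm in the box's frame. The axis is the box's x direction; the frame's underside plane passes through it.
- cover_edge (a point): middle of the free edge of the diffuser frame, on its outer (upper) face, 110 mm from the hinge axis and 8 mm (the frame's thickness) above its underside plane. A tab 34 mm wide and 6 mm thick stands out 13 mm beyond this edge.
- lamp_shutter (a joint): travel (m) of the shutter, 0 = shut, 0.06 = fully open, 0.03 = half. It opens along the box's -y direction. A spring pulls it shut: about 3 N at 0, 8 N at half, 13 N fully open; it snaps shut when let go.
- shunter: loose red shunting locomotive, 30 x 123 x 47 mm, behind the box; origin at the centre of its underside. Not to be disturbed.
- wagon: loose dark open coal wagon, 29 x 108 x 27 mm, in front of the box; origin at the centre of its underside. Not to be disturbed.
- tree: loose little model tree, 40 x 46 x 63 mm, behind the box; origin at the centre of its foot. Not to be disturbed.
- shutter_grip (a point): middle of the red upright grip fin of the shutter, 27.5 mm above the box's deck. The fin is 12 mm thick along the box's y, 36 mm wide along its x, and stands from 2.5 to 44.5 mm above the deck; a white pointer at its foot shows on the painted marks. It can be pinched from above across its 12 mm thickness.

How it is judged:
By the outcome, as a careful person would: the job done as asked, in the order asked, and still so for the second after the job is handed in, while the arm keeps its last pose, push and grip.
It also fails if it takes over 50 s, if anything falls off the work surface, if the arm or the gripper's body presses on something with over 40 N, if the wrist force passes 120 N, or if a joint passes its speed limit or range.

## Working session

There is one attempt and no reset: what is moved stays moved. The work goes in short steps, Python scripts to look and compute and a tool call to move; the robot and the scene stay as the last step left them, time stands still between calls to the robot, and variables do not carry over. Pictures are saved under pics/ and viewed, at most 10 in all, crops included, and the job is handed in when it is done.

Besides the shell and the picture viewer there is one more tool, called after "Request:" in YAML: its name, and indented under it one key for each argument. jog_arm: Moves the arm, as the interface text tells. Its arguments: {"type":"object","properties":{"dp":{"type":"array"},"twist":{"type":"array"},"jaw":{"type":"number"}},"required":["dp","twist"]}

```bash
mkdir -p pics
cat > h.py <<'E'
import numpy as np, cv2
from plant import bot
def ray(c,u,v):
    p=bot.camera_params(c);R=np.array(p["R"]);t=np.array(p["t"])
    d=R.T@np.array([(u-p["cx"])/p["fx"],(v-p["cy"])/p["fy"],1]);return -R.T@t,d
def onz(c,u,v,z):
    o,d=ray(c,u,v);return o+d*(z-o[2])/d[2]
def proj(c,X):
    p=bot.camera_params(c);q=np.array(p["R"])@np.array(X)+np.array(p["t"]);return np.array([p["fx"]*q[0]/q[2]+p["cx"],p["fy"]*q[1]/q[2]+p["cy"]])
def tri(a,ua,b,ub):
    o1,d1=ray(a,*ua);o2,d2=ray(b,*ub)
    s=np.linalg.lstsq(np.c_[d1,-d2],o2-o1,rcond=None)[0];p,q=o1+d1*s[0],o2+d2*s[1];return (p+q)/2,np.linalg.norm(p-q)
E
python3 - <<'E'
from h import *
im={c:bot.capture(c) for c in("scene","top")}
for c in im:
    cv2.imwrite(f"pics/{c}0.png",cv2.resize(im[c],(800,600)))
    p=bot.camera_params(c);R=np.array(p["R"]);print(c,(-R.T@np.array(p["t"])).round(),R[2].round(2))
    for l in("lamp_box","lamp_cover","cover_hinge","cover_edge","shutter_grip","shunter","wagon","tree"):
        print(l,[(np.round(d["bbox"]).tolist(),round(d["confidence"],2)) for d in bot.find_in(c,l)[:2]])
print(bot.get_obs())
E
```

```text
scene [ -49. -514.  479.] [ 0.73  0.52 -0.44]
lamp_box [([260.0, 231.0, 144.0, 130.0], 0.97)]
lamp_cover [([220.0, 194.0, 55.0, 54.0], 0.74)]
cover_hinge [([222.0, 192.0, 55.0, 52.0], 0.61)]
cover_edge [([220.0, 194.0, 57.0, 49.0], 0.97)]
shutter_grip [([252.0, 228.0, 68.0, 28.0], 0.91)]
shunter [([324.0, 234.0, 39.0, 29.0], 0.88)]
wagon [([199.0, 269.0, 41.0, 29.0], 0.72), ([325.0, 236.0, 37.0, 29.0], 0.45)]
tree [([259.0, 203.0, 14.0, 14.0], 0.51), ([199.0, 270.0, 46.0, 31.0], 0.36)]
top [407. -94. 931.] [ 0.2   0.03 -0.98]
lamp_box [([292.0, 233.0, 137.0, 93.0], 0.58)]
lamp_cover [([242.0, 217.0, 38.0, 67.0], 0.59)]
cover_hinge [([240.0, 219.0, 41.0, 59.0], 0.71)]
cover_edge [([239.0, 219.0, 41.0, 61.0], 0.97)]
shutter_grip [([288.0, 228.0, 69.0, 39.0], 0.62), ([259.0, 171.0, 20.0, 24.0], 0.44)]
shunter [([335.0, 190.0, 47.0, 28.0], 0.74), ([290.0, 235.0, 140.0, 96.0], 0.51)]
wagon [([254.0, 290.0, 45.0, 14.0], 0.71)]
tree [([256.0, 169.0, 22.0, 20.0], 0.81)]
{'time': 0.9, 'joint_positions': array([ 1.09101406e+00,  3.41962238e-01,  1.52410233e+00,  8.60978650e-06,
        1.27535889e+00, -1.45988340e-01]), 'dq': array([ 0.00125752,  0.00026398, -0.00087936,  0.00118993,  0.00090708,
        0.00066483]), 'tau': array([-8.62255110e-04, -4.31130946e+01, -2.44477361e+01,  7.17228348e-02,
        4.82609938e-02, -7.81076494e-06]), 'tool_pos': array([171.99086207, 496.06121191, 226.75930962]), 'tcp_rot': array([3.14142406e+00, 1.64639498e-05, 2.80779622e+00]), 'contact_force': array([ 0.32053023, -0.74679496, -0.18129007]), 'moment': array([-0.06225825, -0.02258295,  0.04337724]), 'finger_force': 0.0, 'grip_width': 91.70010165732634}
```

View pics/scene0.png

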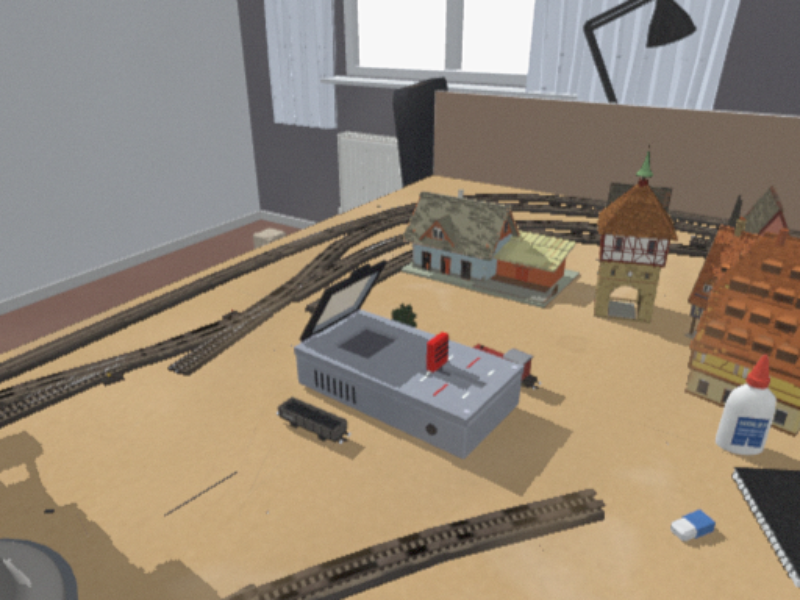

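View pics/top0.png

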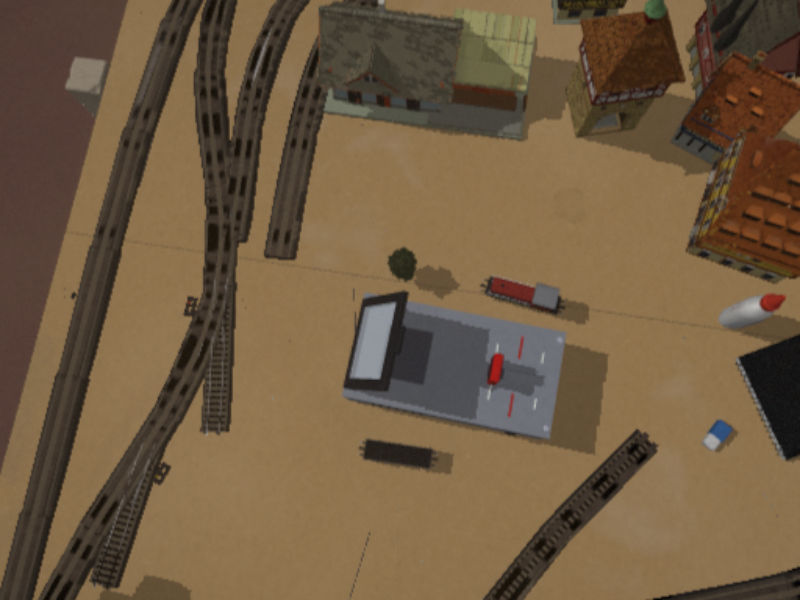

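Scene: grip at (437,352) and raised diffuser at (340,300). Top: grip at (496,369), cover at (378,342), wagon (398,453), shunter (523,293), tree (402,264). Next I'll zoom in for the corners.

Run:
```python
import cv2,numpy as np
s=cv2.resize(cv2.imread("pics/scene0.png"),(512,384));t=cv2.resize(cv2.imread("pics/top0.png"),(512,384))
from plant import bot
s=bot.capture("scene");t=bot.capture("top")
a=cv2.resize(s[160:300,185:345],(640,560),interpolation=cv2.INTER_CUBIC)
b=cv2.resize(t[180:290,215:375],(640,440),interpolation=cv2.INTER_CUBIC)
cv2.imwrite("pics/sc.png",a);cv2.imwrite("pics/tc.png",b)
```

```text
(no output)
```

View pics/sc.png

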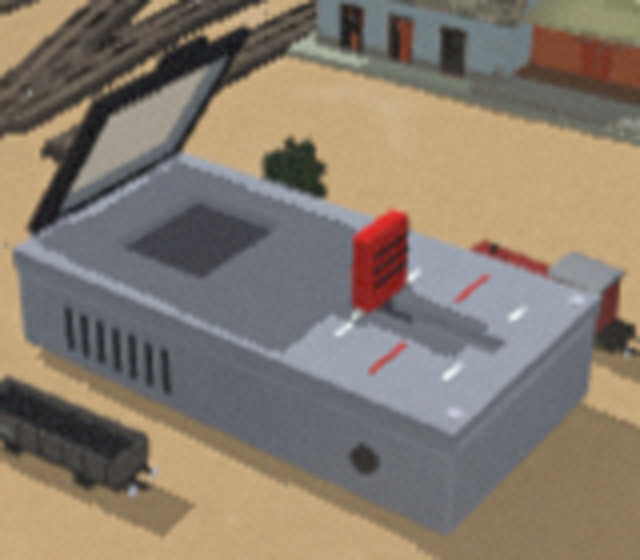

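View pics/tc.png

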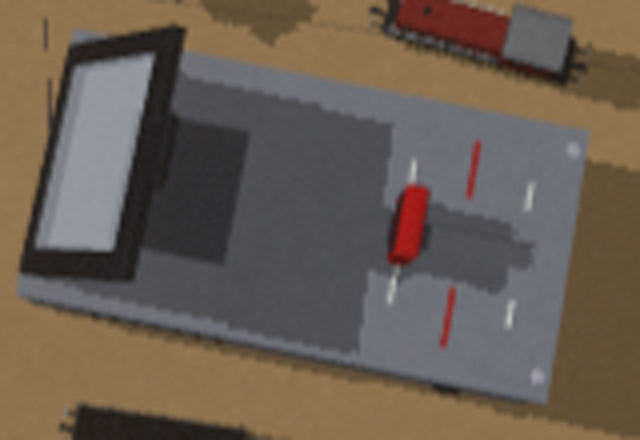

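```bash
cat > fit.py <<'E'
from h import *
from scipy.optimize import least_squares
S=lambda x,y:("scene",185+x/4,160+y/4)
T=lambda x,y:("top",215+x/4,180+y/4)
P=[(S(455,437),(-70,-145,65)),(S(601,291),(70,-145,65)),(S(17,250),(-70,125,65)),(S(450,530),(-70,-145,0)),
(T(590,130),(70,-145,65)),(T(548,402),(-70,-145,65)),(T(20,297),(-70,125,65)),(T(75,32),(70,125,65)),(T(414,158),(0,-60,65)) ][:8]
C=[(S(247,32),60,0),(S(100,98),-60,0),(T(185,28),60,8),(T(133,280),-60,8)]
def W(q,X):
    c,s=np.cos(q[3]),np.sin(q[3]);return np.array([q[0]+c*X[0]-s*X[1],q[1]+s*X[0]+c*X[1],q[2]+X[2]])
def cov(x,r,h,a): return (x,120-r*np.cos(a)+h*np.sin(a)*1,66+r*np.sin(a)+h*np.cos(a))
def f(q):
    return np.concatenate([proj(p[0],W(q,X))-p[1:] for p,X in P]+[proj(p[0],W(q,cov(x,110,h,q[4])))-p[1:] for p,x,h in C])
if __name__=="__main__":
    r=least_squares(f,[450,-100,0,0,1.1]);q=r.x;print(q.round(3));print(r.fun.reshape(-1,2).round(1).tolist())
    for n,X in(("grip",(0,-60,92.5)),("half",(0,-90,92.5)),("edge",cov(0,110,8,q[4])),("hinge",(0,120,66)),("edgedown",cov(0,110,8,0))): print(n,X,W(q,X).round(1))
    print(proj("scene",W(q,(0,-60,109.5)))-[185,160],proj("top",W(q,(0,-60,109.5)))-[215,180])
    for l,u in(("shunter",(335,190)),("wagon",(254,290)),("tree",(256,169))): print(l,onz("top",*u,30).round())
E
python3 fit.py
```

```text
[ 5.23186e+02 -1.26799e+02  5.70600e+00 -4.00000e-02  9.95000e-01]
[[0.5, -2.1], [0.3, -0.5], [-2.4, -1.5], [0.2, 4.4], [1.0, -0.6], [1.2, 0.3], [-1.0, 0.1], [-0.4, -0.9], [1.9, -0.9], [0.8, 2.0], [-1.3, -1.0], [-1.3, 0.9]]
grip (0, -60, 92.5) [ 520.8 -186.8   98.2]
half (0, -90, 92.5) [ 519.5 -216.7   98.2]
edge (0, np.float64(66.78795034394543), np.float64(162.60475025277785)) [525.9 -60.1 168.3]
hinge (0, 120, 66) [528.   -6.9  71.7]
edgedown (0, np.float64(10.0), np.float64(74.0)) [ 523.6 -116.8   79.7]
[95.2627401 54.2218084] [104.37908038  54.96913758]
shunter [ 634. -218.   30.]
wagon [400. -78.  30.]
tree [655. -42.  30.]
```

```bash
sed -i 's/\[:8\]/[:8]; P.pop(3)/' fit.py; python3 fit.py
python3 - <<'E'
from h import *
o=bot.get_obs();p=bot.camera_params("wrist");R=np.array(p["R"]);print((-R.T@np.array(p["t"])).round(1),R.round(3).tolist(),o["tool_pos"],o["tcp_rot"])
for l in((634,-218,30),):pass
E
```

```text
[ 5.23042e+02 -1.27459e+02  3.74100e+00 -4.30000e-02  1.00700e+00]
[[0.5, -0.9], [0.5, 0.6], [-2.0, -0.6], [1.2, -0.1], [1.2, 0.6], [-0.7, 0.1], [0.1, -0.7], [1.8, -0.4], [0.6, 2.5], [-1.4, -0.9], [-1.7, 0.8]]
grip (0, -60, 92.5) [ 520.4 -187.4   96.2]
half (0, -90, 92.5) [ 519.1 -217.4   96.2]
edge (0, np.float64(67.96408838133924), np.float64(163.24332317447264)) [526.  -59.6 167. ]
hinge (0, 120, 66) [528.2  -7.6  69.7]
edgedown (0, np.float64(10.0), np.float64(74.0)) [ 523.5 -117.5   77.7]
[95.4493102  55.28255721] [104.56297597  55.31006245]
shunter [ 634. -218.   30.]
wagon [400. -78.  30.]
tree [655. -42.  30.]
[ 93.1 523.7 385.7] [[0.327, 0.945, 0.0], [0.9, -0.312, 0.306], [0.289, -0.1, -0.952]] [172.01174002 496.0501757  226.74627588] [3.14147237e+00 4.85686789e-07 2.80775100e+00]
```

Request:
jog_arm:
  dp:
    - [0,0,0]
    - [0,0,0]
    - [-0.0315,-0.0415,0]
    - [-0.0315,-0.0415,0]
    - [-0.0315,-0.0415,0]
    - [-0.0315,-0.0415,0]
    - [-0.0315,-0.0415,0]
    - [-0.0315,-0.0415,0]
    - [-0.0315,-0.0415,0]
    - [-0.0315,-0.0415,0]
  twist: [-8.35,-8.35,0,0,0,0,0,0,0,0]
  jaw: 0

```text
time: 2.25
tool_pos: [410.6, 152.2, 227.0]
tcp_rot: [3.141, 0.001, 3.099]
contact_force: [0.2, 0.6, 0.1]
grip_width: 1.0
finger_force: 0.0
```

Request:
jog_arm:
  dp:
    - [-0.0315,-0.0415,0]
    - [-0.0315,-0.0415,0]
    - [-0.0315,-0.0415,0]
    - [-0.0315,-0.0415,0]
  twist: [0,0,0,0]

```text
time: 2.75
tool_pos: [529.4, -19.1, 226.8]
tcp_rot: [3.141, 0.0, 3.099]
contact_force: [0.6, 0.1, 0.1]
grip_width: 0.5
finger_force: 0.0
```

Run:
```python
from fit import *
c="wrist";im=bot.capture(c)
cv2.imwrite("pics/w1.png",im)
q=[523.0,-127.5,3.7,-.043,1.0]
for n,X in(("c--",(-70,-145,65)),("c+-",(70,-145,65)),("e+",cov(60,110,8,1)),("e-",cov(-60,110,8,1)),("gtop",(0,-60,109.5)),("red",(0,-90,65)),("h+",(60,120,66)),("h-",(-60,120,66)),("c-+",(-70,125,65)),("tcp",None)):
    print(n,(proj(c,W(q,X)) if X else proj(c,bot.get_obs()["tool_pos"])).round(1))
```

```text
c-- [ 26.4 112.7]
c+- [ 55.  229.9]
e+ [214.  266.4]
e- [206.7 129.7]
gtop [ 93.3 185.8]
red [ 88.7 175.1]
h+ [268.1 222.7]
h- [269.6 121.8]
c-+ [274.3 112.3]
tcp [254.  243.3]
```

View pics/w1.png

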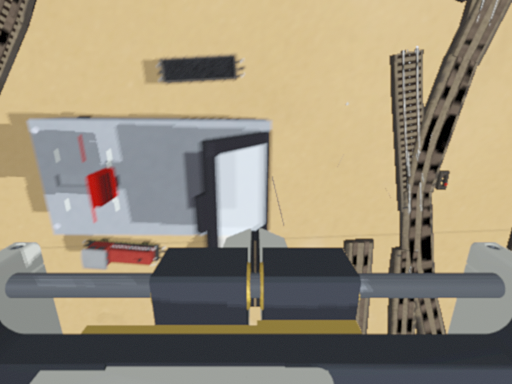

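Wrist view: the box's near deck corners are at (30,121) and (272,121), c+- is at (55,235), and the cover edge corner is at (206,142). The fit is about 8 px off in row, so I'll refit with these points added.

```bash
cat > fit2.py <<'E'
import fit; from fit import *
Wp=[((30,121),(-70,-145,65)),((55,236),(70,-145,65)),((272,121),(-70,125,65)),((82,149),None)]
Wc=[((206,142),-60,8)]
def g(q): return np.concatenate([proj("wrist",W(q,X))-p for p,X in Wp if X]+[proj("wrist",W(q,cov(x,110,h,q[4])))-p for p,x,h in Wc])
for nm,fn in(("both",lambda q:np.r_[f(q)*1.6,g(q)]),("wrist z=0",lambda q:np.r_[g(q),q[2]*5]),("all z0",lambda q:np.r_[f(q)*1.6,g(q),q[2]*5])):
    r=least_squares(fn,[523,-127,0,0,1.0]);q=r.x
    print(nm,q.round(3),g(q).round(1).tolist(),f(q).round(1).tolist())
E
python3 fit2.py
```

```text
both [ 5.27105e+02 -1.27480e+02  2.21800e+00 -4.20000e-02  1.00600e+00] [-1.4, -4.4, 1.8, -3.6, 2.2, -4.9, 2.2, -7.0] [1.7, -1.4, 1.3, 0.3, -0.7, -0.8, 1.2, -2.0, 1.3, -1.5, -0.2, -1.8, 0.5, -2.4, 2.9, -0.3, 2.0, 2.5, -1.1, -2.8, -1.2, -1.3]
wrist z=0 [ 5.32411e+02 -1.30459e+02  1.30000e-02 -4.70000e-02  1.00700e+00] [-1.0, 0.0, 1.4, -0.9, -0.2, 0.5, -0.0, 0.1] [4.3, -1.2, 3.7, 0.7, 2.3, -0.7, 2.8, -3.8, 2.7, -3.7, 1.7, -4.4, 2.5, -4.6, 5.6, 0.1, 5.0, 2.8, 1.1, -5.2, 0.8, -4.1]
all z0 [ 5.27456e+02 -1.27791e+02  2.37000e-01 -4.20000e-02  1.01200e+00] [-0.3, -4.0, 2.7, -3.9, 1.8, -4.7, 3.0, -6.8] [1.9, -0.5, 1.4, 1.1, -0.4, 0.0, 1.1, -2.0, 1.3, -1.7, 0.1, -1.9, 0.7, -2.3, 2.9, 0.3, 2.1, 3.2, -1.2, -2.8, -1.3, -1.5]
```

Request:
jog_arm:
  dp:
    - [0,0,0.03]
    - [0,-0.006,0.02]
    - [0,-0.006,0.015]
    - [0,-0.001,0.004]
    - [0,0,0.003]
  twist: [0,0,0,0,0]

```text
time: 3.42
tool_pos: [528.4, -30.5, 155.1]
tcp_rot: [3.142, 0.001, 3.099]
contact_force: [0.2, 0.5, -0.1]
grip_width: 0.3
finger_force: 0.0
```

Request:
jog_arm:
  dp:
    - [0,-0.001,0.003]
    - [0,-0.001,0.003]
    - [0,0,0]
  twist: [0,0,0]

```text
time: 3.8
tool_pos: [527.9, -32.5, 148.7]
tcp_rot: [3.142, -0.0, 3.099]
contact_force: [-0.3, -0.4, 0.0]
grip_width: 0.2
finger_force: 0.0
```

Request:
jog_arm:
  dp:
    - [0,-0.002,0.003]
    - [0,-0.002,0.003]
    - [0,-0.002,0.003]
    - [0,-0.002,0.003]
  twist: [0,0,0,0]

```text
time: 4.3
tool_pos: [527.6, -40.6, 136.5]
tcp_rot: [3.141, 0.0, 3.099]
contact_force: [0.3, 0.1, 1.7]
grip_width: 0.1
finger_force: 0.5
```

Run:
```python
from h import *
im=bot.capture("scene")
cv2.imwrite("pics/s2.png",cv2.resize(im[110:230,170:330],(800,600),interpolation=cv2.INTER_CUBIC))
```

```text
(no output)
```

View pics/s2.png

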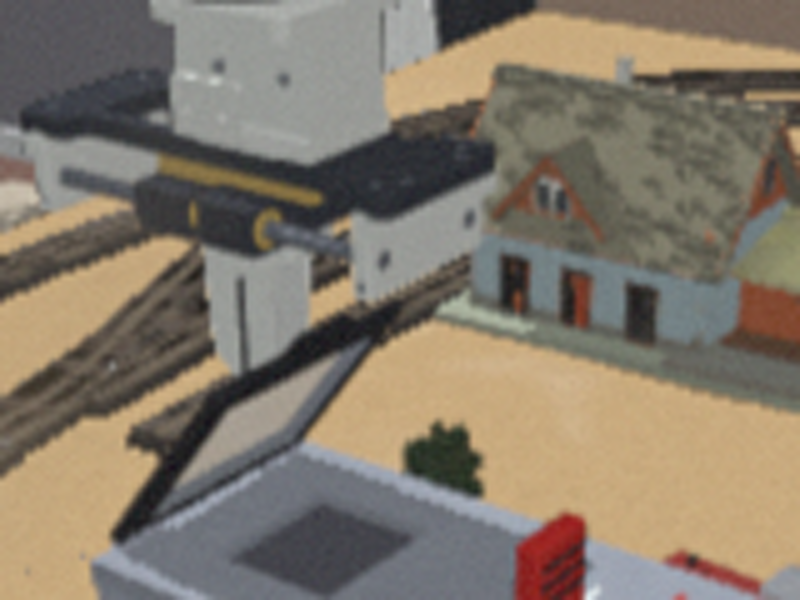

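Contact confirmed: 1.7 N, with the fingertips on the outer face near its free edge. Now I'll follow the arc down slowly.

Request:
jog_arm:
  dp:
    - [0,-0.0028,0.0021]
    - [0,-0.0027,0.0022]
    - [0,-0.0026,0.0023]
    - [0,-0.0025,0.0024]
    - [0,-0.0024,0.0025]
  twist: [0,0,0,0,0]

```text
time: 4.97
tool_pos: [527.1, -53.7, 125.1]
tcp_rot: [-3.142, 0.0, 3.099]
contact_force: [-0.5, 0.4, 1.9]
grip_width: 0.5
finger_force: 0.5
```

Request:
jog_arm:
  dp:
    - [0,-0.0023,0.0026]
    - [0,-0.0022,0.0027]
    - [0,-0.0021,0.0028]
    - [0,-0.0019,0.0029]
    - [0,-0.0018,0.003]
  twist: [0,0,0,0,0]

```text
time: 5.6
tool_pos: [526.6, -63.9, 111.0]
tcp_rot: [3.142, 0.0, 3.099]
contact_force: [0.5, -0.4, 1.7]
grip_width: 0.4
finger_force: 0.5
```

Request:
jog_arm:
  dp:
    - [0,-0.0017,0.003]
    - [0,-0.0016,0.003]
    - [0,-0.0015,0.0031]
    - [0,-0.0014,0.0031]
    - [0,-0.0013,0.0032]
  twist: [0,0,0,0,0]

```text
time: 6.22
tool_pos: [526.3, -71.4, 95.6]
tcp_rot: [3.142, 0.0, 3.099]
contact_force: [0.2, -0.5, 0.7]
grip_width: 0.4
finger_force: 0.4
```

Request:
jog_arm:
  dp:
    - [0,-0.001,0.003]
    - [0,-0.001,0.003]
    - [0,-0.001,0.0025]
    - [0,-0.0005,0.0025]
    - [0,-0.0005,0.002]
  twist: [0,0,0,0,0]

```text
time: 6.85
tool_pos: [526.1, -75.2, 82.6]
tcp_rot: [3.141, -0.0, 3.099]
contact_force: [0.3, 0.1, 1.5]
grip_width: 0.3
finger_force: 0.4
```

Request:
jog_arm:
  dp:
    - [0,0,0.0015]
    - [0,0,0.0015]
    - [0,0,0.001]
  twist: [0,0,0]

```text
time: 7.22
tool_pos: [526.2, -75.3, 78.8]
tcp_rot: [3.142, 0.0, 3.099]
contact_force: [-0.6, 0.1, 0.6]
grip_width: 0.8
finger_force: 0.4
```

Request:
jog_arm:
  dp:
    - [0,0,0.001]
    - [0,0,0.001]
    - [0,0,0.001]
  twist: [0,0,0]

```text
time: 7.6
tool_pos: [526.1, -75.2, 75.8]
tcp_rot: [3.142, 0.0, 3.099]
contact_force: [-0.6, -0.2, 1.8]
grip_width: 0.4
finger_force: 0.4
```

Request:
jog_arm:
  dp:
    - [0,0,0.001]
    - [0,0,0.001]
  twist: [0,0]

```text
time: 7.85
tool_pos: [526.2, -75.3, 74.2]
tcp_rot: [3.142, 0.0, 3.099]
contact_force: [-2.7, 0.5, 10.7]
grip_width: -0.1
finger_force: 5.1
```

Request:
jog_arm:
  dp:
    - [0,0,-0.01]
    - [0,0,-0.04]
    - [0,-0.02,-0.04]
    - [0,-0.045,0]
    - [0,-0.04,0]
    - [0,-0.0075,0]
    - [0,0,0]
  twist: [0,0,0,0,0,0,0]
  jaw: 0.045

```text
time: 8.72
tool_pos: [521.2, -187.6, 163.8]
tcp_rot: [3.141, -0.0, 3.098]
contact_force: [-0.2, -0.1, -0.2]
grip_width: 45.2
finger_force: 0.0
```

Run:
```python
from fit import *
c="wrist";im=bot.capture(c);cv2.imwrite("pics/w2.png",im)
print(bot.get_obs()["tool_pos"],bot.get_obs()["contact_force"])
for q in([523,-127.5,0,-.043],[530,-130,0,-.043]):
  for n,X in(("fin-x,+y top",(-18,-54,109.5)),("fin-x,-y top",(-18,-66,109.5)),("pointer",(0,-60,66)),("c--",(-70,-145,65)),("edge-",(-60,10,74)),("tab",(-17,-3,74))): print(n,proj(c,W(q,X)).round(1))
for l in("shutter_grip","lamp_cover"): print([(np.round(d["bbox"]),d["confidence"]) for d in bot.find_in(c,l)[:2]])
```

```text
[ 521.27096849 -186.90243764  163.81059207] [ 0.02701562 -0.02418232  0.35745256]
fin-x,+y top [260.9 190. ]
fin-x,-y top [245.9 190. ]
pointer [253.6 194.8]
c-- [158.2 119.6]
edge- [333.8 132.2]
tab [315.5 179.9]
fin-x,+y top [258.1 198.4]
fin-x,-y top [243.2 198.4]
pointer [251.3 201.7]
c-- [156.6 127.8]
edge- [330.6 140.4]
tab [312.6 187.3]
[(array([253., 204.,  22.,  58.]), 0.95)]
[(array([390., 198., 144., 121.]), 0.82)]
```

View pics/w2.png

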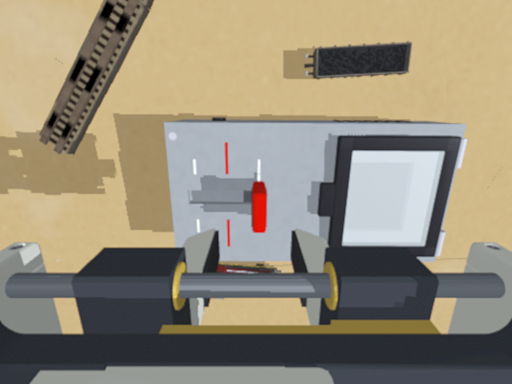

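Wrist view: the cover lies flat (about x 330–460). The fin is centred at column 259 against the finger midline at 255, so I shift +4 mm in y and descend.

Request:
jog_arm:
  dp:
    - [0,0.004,0.03]
    - [0,0,0.03]
    - [0,0,0.018]
    - [0,0,0.01]
    - [0,0,0]
  twist: [0,0,0,0,0]

```text
time: 9.5
tool_pos: [521.5, -183.0, 75.5]
tcp_rot: [3.141, -0.001, 3.1]
contact_force: [0.7, 0.5, 0.1]
grip_width: 45.0
finger_force: 0.0
```

Request:
jog_arm:
  dp:
    - [0,0,0]
    - [0,0,0]
    - [0,0,0]
    - [0,0,0]
    - [0,0,0]
  twist: [0,0,0,0,0]
  jaw: 0

```text
time: 10.12
tool_pos: [521.7, -184.2, 76.1]
tcp_rot: [-3.141, 0.001, 3.099]
contact_force: [-0.7, -2.7, 2.2]
grip_width: 12.1
finger_force: 30.0
```

Request:
jog_arm:
  dp:
    - [0,-0.003,0]
    - [0,-0.004,0]
    - [0,-0.004,0]
    - [0,-0.004,0]
    - [0,-0.004,0]
    - [0,-0.004,0]
    - [0,-0.003,0]
    - [0,-0.002,0]
    - [0,0,0]
  twist: [0,0,0,0,0,0,0,0,0]

```text
time: 11.25
tool_pos: [520.4, -210.8, 76.0]
tcp_rot: [3.14, -0.0, 3.099]
contact_force: [-0.5, 7.7, 5.7]
grip_width: 12.0
finger_force: 30.0
```

Request:
jog_arm:
  dp:
    - [0,-0.002,0]
    - [0,-0.0015,0]
    - [0,0,0]
    - [0,0,0]
  twist: [0,0,0,0]

```text
time: 11.75
tool_pos: [520.2, -214.0, 76.0]
tcp_rot: [3.14, -0.0, 3.099]
contact_force: [0.1, 7.4, 6.6]
grip_width: 11.8
finger_force: 30.0
```

Run:
```python
from fit import *
im=bot.capture("top");a=cv2.resize(im[190:300,215:375],(800,550),interpolation=cv2.INTER_CUBIC);cv2.imwrite("pics/t3.png",a)
im=bot.capture("scene");a=cv2.resize(im[180:290,205:355],(800,587),interpolation=cv2.INTER_CUBIC);cv2.imwrite("pics/s3.png",a)
```

```text
(no output)
```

View pics/s3.png

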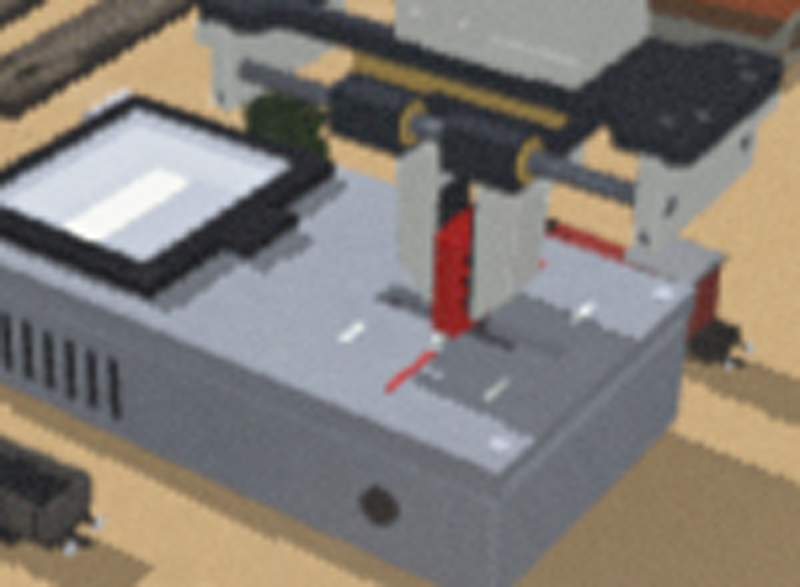

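The pointer (438,345) sits on the long red line (388–435), the cover is flat, and the wagon and shunter are in place. I'll check it holds steady, then hand in.

Request:
jog_arm:
  dp:
    - [0,0,0]
    - [0,0,0]
    - [0,0,0]
    - [0,0,0]
    - [0,0,0]
    - [0,0,0]
  twist: [0,0,0,0,0,0]

```text
time: 12.6
tool_pos: [520.2, -214.0, 76.0]
tcp_rot: [3.14, -0.0, 3.099]
contact_force: [-1.3, 8.6, 6.6]
grip_width: 12.0
finger_force: 30.0
```

View pics/t3.png

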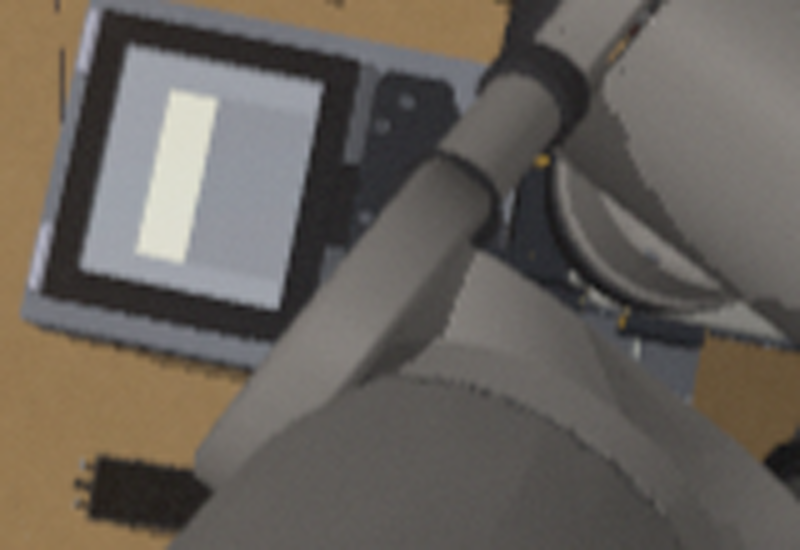

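Top view: the cover is flat on the deck with light coming through the pane, and the wagon is in place. The hold is steady.

```bash
python3 -c "
from plant import bot
print(bot.close_job())"
```

```text
the job is handed in; nothing more can be done
None
```

The diffuser is lowered gently flat onto the box and the shutter is held steadily at the half mark, still gripped; the wagon and shunter look untouched and the tree shows no sign of being moved. The job is handed in, at about 12.6 s of the 50 s allowed, and I have not seen the verdict.

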